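# Switch the desk over to the other computer

## Robot

A 6-joint arm with a two-finger parallel gripper is mounted at the origin on the work surface. World frame = base frame: x ahead of the robot, y to its left, z up, the work surface at z = 0. Lengths are in m, angles in rad, forces in N, time in s.
With the tool pointing down it reaches from about 0.425 to 0.95 m from the base axis. Payload 3.5 kg.
Tool frame: the origin (TCP) lies between the finger pads, 19 mm behind the fingertips; this is the grasp point; z points along the fingers, y is the line along which they close (so a half turn about z gives the same grasp; the last joint's range is limited). The gripper opens to 85 mm and grips with 20 to 120 N. Pads are 22 mm wide; open, the fingers measure 114 mm over their backs; the gripper's body (76 mm by 85 mm) begins 54 mm behind the grasp point. The pads swing forward as they close: fully open they stand 13 mm farther back than shut.
Start: joints at [-1.476, 0.286, 1.577, -0, 1.279, -0.15], TCP at [0.164, -0.655, 0.25] pointing down, gripper open.
Joint ranges: [-2.77, 2.77], [-0.9, 2.22], [0.21, 2.48], [-1.53, 4.67], [0.24, 2.81], [-2.84, 2.84]. Speed limits (rad/s): [2.79, 2.79, 3.14, 3.14, 3.14, 3.14].

## Interface

Orientations are given as a unit quaternion [x, y, z, w].
In Python, from plant import get_state, read_camera, ctrl gives the robot as it stands.
- The arm moves only by the shell command python3 -m crank 'ROWS' [FORCE]. ROWS is JSON, a list of rows, each a list of 3 entries, a list of its own where there are three numbers: the shift along the tool's x, y, z in mm, then the turn about the tool's z in degrees, then the closure in counts, from 0 (fully open) to 255 (shut). In form: [[[tx, ty, tz], yaw, claw], ...]. A call has 1 to 10 rows; each row is the pose to reach, as a shift and turn from the pose commanded when the call began, along the tool's axes at that moment; what a row does not reach only later rows make up. A row lasts 1/10 s, in which the tool goes at most 50 mm and 8.59 degrees, less where a joint would pass 70% of its speed; a pose out of reach is approached as far as the arm can. A call with a gripper value outside its range is refused whole. The fingers move at their own pace and stop on an object; FORCE is the grip in N (left out, the last holds). Time passes only in rows, so rows that repeat a pose let the fingers close. It gives the time, the measured TCP pose, the force, the opening and the grip force at its end, in the units of the state.
- get_state(): the state, without advancing time (a new reading comes with each control period).
- read_camera(name): name is "scene" or "top" or "wrist"; returns a dict with "frame" (480x640x3 uint8, blue, green, red), "range_z" (480x640 float32, m along the optical axis (not along the pixel's ray), 0 where there is no reading), "vfov" (degrees; the focal length in pixels is half the picture's height over the tangent of half this angle, whatever the lens; pixels are square), "cx", "cy" (the principal point, pixels), "origin" and "orientation" of the camera in the world. Camera axes: x right, y down, z forward; pixel columns grow to the right and rows downward; lengths in m; the calibration is good to about 2 mm. A picture is of the moment at which its call begins.
- ctrl.sign_off(): hands the job in; it is judged then, once.
The state is a dict: "time": time; "qpos": joint angles; "dq": joint speeds; "joint_efforts": joint torques, N m; "eef_pos": TCP position; "tcp_rot": TCP orientation; "contact_force": force on the tool from outside, world axes, zero at the start; "wrist_torque": the same for the moment, N m; "opening": opening from 0.0 (shut) to 1.0 (fully open); "finger_force": force on a finger pad.
Only numpy, scipy, OpenCV 4.12 (cv2) and the standard library are available. Lean on these libraries where they do the work, as an engineer would, in place of code of your own. Each camera call takes 0.05 s, during which the arm holds its last target. There are 200 camera calls.

## Task

On the desk console, switch over to the other computer: with the fingertips gently press down the raised end of the long rocker until it has tipped fully over, and after that press the round key all the way down and let it spring back up. Only touch and press: grasp or lift nothing, and leave the short rocker, the square key, the little figure standing on the console and everything else on the desk as they are. Finish with the hand drawn up well clear of the console.

Things in the scene. Friction and masses are not known exactly. Their poses are not given: they have to be found in the camera images.
- console: Flat aluminium plate fixed to the desk, 112 (x) x 344 (y) x 14 mm high. Origin: centre of its underside on the desk; x along its short side (-x side faces the robot at yaw 0), y along its long side. Five bays in a row along y, 64 mm apart, the middle one at the origin, hold in any order the two rockers, the two keys and a small figure. All four grey caps are of one plastic
- long_rocker_module: Black block fixed in its bay, 92 (x) x 54 (y) x 14 mm high, its top 28 mm above the desk, aligned with the console; carries the long rocker (the other three controls sit on equal blocks). Origin: centre of its underside. Two small black cheeks (14 mm long, tops 40 mm above the desk) flank the paddle at its pin, which runs along y, 38 mm above the desk
- long_rocker (a joint): Tilt, rad. Flat grey paddle 70 mm long (along the console's x), 24 wide, 8 thick, tipping about a pin at mid-length. At 0 (starts at 0 to 0.05) its end on the console's -x side is raised, about 8 mm above the middle; at 0.44, a firm stop, it has tipped fully over and that end is low. Friction 0.06 N m at the pin: a few newtons tip it and it stays where it is left
- long_rocker_raised (a point): Point on the long rocker's top face, on its centreline, 26 mm from the pin towards its raised end (9 mm from that end); moves with the paddle. It stands about 47 mm above the desk at joint 0 and 36 mm at the stop. A good place to press straight down
- short_rocker (a joint): Tilt of the short rocker, built like the long one but its paddle is only 40 mm long; to be left as it is (starts between 0 and 0.05)
- short_rocker_raised (a point): Point on the short rocker's top face, 11 mm from its pin towards its raised end
- round_key (a joint): Travel of the round key, m: 0 up, 0.005 fully down. Grey cylinder cap of 30 mm diameter standing 11 mm out of its black block; a spring returns it (about 1.2 N to start, 4 N fully down)
- round_key_top (a point): Centre of the round key's flat top, 39 mm above the desk when up; moves with the key
- square_key (a joint): Travel of the square key, m, like the round key; to be left alone
- square_key_top (a point): Centre of the square key's flat top (28 x 28 mm), 39 mm above the desk
- figure: Loose little orange plastic figure, turned like a chess pawn, 26 mm across, 44 mm high, standing on the console's base plate in the free bay (its top 58 mm above the desk). Origin: centre of its foot
- mug: Loose blue ceramic mug, 80 mm across, 92 mm high, behind the console (its +x side). Origin: centre of its underside
- tape: Loose roll of clear tape lying flat, 90 mm across, 19 mm high, behind the console. Origin: centre of its underside
- notes: Loose pad of paper notes, 76 x 76 x 22 mm, behind the console. Origin: centre of its underside
- stick: Loose black memory stick, 57 x 18 x 9 mm, lying in front of the console (its -x side). Origin: near its centre, underside
- mouse: Loose black computer mouse, about 87 x 64 mm, 35 mm high, on the blue desk mat. Origin: near its centre, underside

How it is judged:
On the way, in this order (a step that is already met when the one before it is completed fails the run):
1. the long rocker has been tipped fully over (value of joint long_rocker above 0.4 rad), for 0.1 s.
2. the round key is pressed down (value of joint round_key above 0.004 m and value of joint long_rocker above 0.4 rad), for 0.1 s.
At the end, for the whole second after the job is handed in: Long rocker tipped over to at least 0.40 of its 0.44 rad, round key back up (within 1 mm), square key up, short rocker below 0.10 rad, every loose thing upright and within 10 mm of where it started, the hand's TCP more than 85 mm above the desk (value of joint long_rocker above 0.4 rad and value of joint each of round_key, square_key below 0.001 m and value of joint short_rocker below 0.1 rad and height (world z) of the grasp point above 0.085 m and distance of each of figure, mug, tape, notes, stick, mouse from where it was at the start of the episode below 0.01 m and angle between each of figure, mug, tape, notes, stick, mouse's own z axis and vertical below 0.2 rad); the robot touches nothing.
It fails at once if the round key is pressed before the long rocker has tipped over (value of joint round_key above 0.002 m and value of joint long_rocker below 0.38 rad).
It fails at once if the square key is pressed or the short rocker tipped (value of joint square_key above 0.0015 m or value of joint short_rocker above 0.1 rad).
It fails at once if the long rocker or the round key is pressed harder than 30 N (contact force between the arm and long_rocker above 30 N or contact force between the arm and round_key above 30 N).
It fails at once if a loose thing is shoved, lifted or carried more than 10 mm (distance of any of figure, mug, tape, notes, stick, mouse from where it was at the start of the episode above 0.01 m).
It fails at once if a loose thing is knocked over (angle between any of figure, mug, tape, notes, stick, mouse's own z axis and vertical above 0.3 rad).
It also fails if it takes over 38 s, if anything falls off the work surface, if the arm or the gripper's body presses on something with over 40 N, if the wrist force passes 120 N, or if a joint passes its speed limit or range.

## Working session

There is one attempt and no reset: what is moved stays moved. The work goes in short steps, Python scripts to look and compute and a shell command to move; the robot and the scene stay as the last step left them, time stands still between calls to the robot, and variables do not carry over. Pictures are saved under pics/ and viewed, at most 10 in all, crops included, and the job is handed in when it is done.

```bash
mkdir -p pics; cat > h.py <<'E'
import numpy as np, cv2
from plant import get_state, read_camera, ctrl
from scipy.spatial.transform import Rotation as R
def cam(n):
    c=read_camera(n); c['f']=240/np.tan(np.radians(c['vfov'])/2); c['R']=R.from_quat(c['orientation']).as_matrix(); c['o']=np.array(c['origin']); return c
def ray(c,u,v,z):
    d=c['R']@np.array([(u-c['cx'])/c['f'],(v-c['cy'])/c['f'],1]); return c['o']+d*(z-c['o'][2])/d[2]
def cloud(c):
    v,u=np.mgrid[:480,:640]; Z=c['range_z']
    P=np.stack([(u-c['cx'])/c['f']*Z,(v-c['cy'])/c['f']*Z,Z],-1)@c['R'].T+c['o']; P[Z<=0]=np.nan; return P
E
python3 - <<'E'
from h import *
for n in("top","scene"):
    c=cam(n); cv2.imwrite(f'pics/{n}.png',c['frame']); np.save(n,c,allow_pickle=True); print(n,c['o'],c['R'],c['f'])
s=get_state(); print(s)
E
```

```text
top [ 4.23486738e-01 -1.29582335e-05  9.94418707e-01] [[ 0.02431393 -0.99086114  0.13267639]
 [-0.99969739 -0.02360272  0.00693087]
 [-0.00373601 -0.13280476 -0.99113518]] 555.6214455984057
scene [1.18320549 0.10107231 0.92583869] [[-0.15350438  0.78153077 -0.60468675]
 [ 0.98799538  0.11063492 -0.1078195 ]
 [-0.01736479 -0.61397848 -0.78913173]] 558.644919856905
{'time': 0.1, 'qpos': array([-1.47597690e+00,  2.87125717e-01,  1.57806184e+00, -1.37274931e-05,
        1.27857008e+00, -1.49987971e-01]), 'dq': array([-1.37447507e-03, -8.29316127e-04, -4.94467191e-03,  2.85379776e-03,
       -1.70192435e-03, -3.26806433e-06]), 'joint_efforts': array([ 6.21394029e-04, -4.07296801e+01, -2.93698847e+01, -1.71781307e-04,
        3.42942993e-03,  9.60622685e-06]), 'eef_pos': array([ 0.16357938, -0.65430199,  0.24873609]), 'tcp_rot': array([ 9.92517192e-01,  1.22100171e-01,  2.32878516e-05, -1.08226137e-03]), 'contact_force': array([ 0.94260852,  0.55303921, -0.94842447]), 'wrist_torque': array([-0.03094698,  0.07587897, -0.00049687]), 'finger_force': 0.0, 'opening': 1.0002953054695962}
```

View pics/top.png

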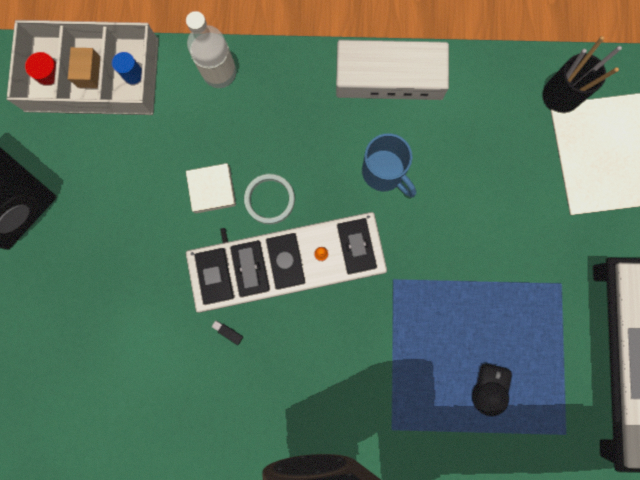

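View pics/scene.png

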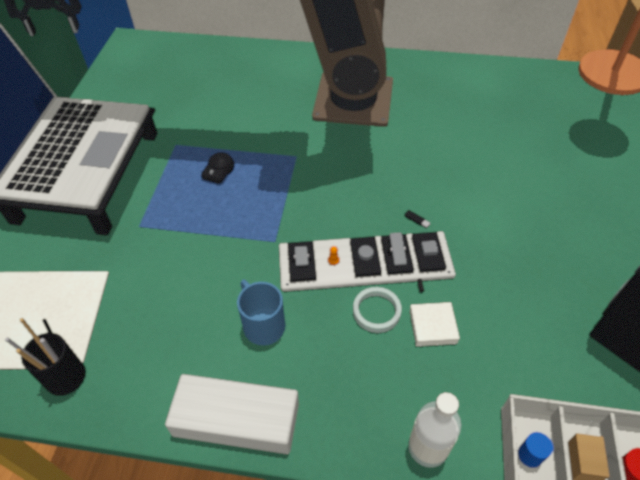

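The top view shows, left to right, the square key (212,276), long rocker (248,268), round key (285,260), figure (321,254) and short rocker (357,245). The robot side is at the bottom. Next I measure them.

```bash
python3 - <<'E'
from h import *
rect={}
for n,sub in(("top",(180,205,392,318)),("scene",(272,225,460,292))):
    c=np.load(n+'.npy',allow_pickle=True).item(); im=c['frame']; x0,y0,x1,y1=sub
    P=cloud(c)
    hsv=cv2.cvtColor(im,cv2.COLOR_BGR2HSV)
    m=np.zeros((480,640),np.uint8); m[y0:y1,x0:x1]=((hsv[...,1]<60)&(hsv[...,2]>70)&(hsv[...,2]<170))[y0:y1,x0:x1]*255
    k,l,st,ce=cv2.connectedComponentsWithStats(m,connectivity=4)
    for i in range(1,k):
        if st[i,4]>60:
            q=P[l==i]; print(n,ce[i].round(1),st[i],'ray@.039',ray(c,*ce[i],.039).round(4),'z',np.nanpercentile(q[:,2],[5,50,95]).round(4))
            if n=='top':
                pts=np.array([ray(c,u,v,.04)[:2] for v,u in np.argwhere(l==i)]).astype(np.float32); print('   rect',cv2.minAreaRect(pts))
    w=np.zeros((480,640),np.uint8); w[y0:y1,x0:x1]=((hsv[...,1]<60)&(hsv[...,2]>170))[y0:y1,x0:x1]*255
    pts=np.array([ray(c,u,v,.014)[:2] for v,u in np.argwhere(w>0)]).astype(np.float32)
    print(n,'console',cv2.minAreaRect(pts))
    vis=cv2.resize(im[y0-10:y1+10,x0-10:x1+10],None,fx=3,fy=3,interpolation=cv2.INTER_CUBIC); cv2.imwrite(f'pics/{n}_c.png',vis)
E
```

```text
top [213.4 208.5] [192 205  44   9 102] ray@.039 [0.6025 0.2101 0.039 ] z [0.0027 0.0128 0.0212]
   rect ((0.6022945642471313, 0.2095804512500763), (0.004857667256146669, 0.07562866806983948), 11.569389343261719)
top [278.1 217.8] [257 205  37  19  86] ray@.039 [0.5888 0.0963 0.039 ] z [0.0026 0.0154 0.0205]
   rect ((0.5899692177772522, 0.09825363755226135), (0.01815926283597946, 0.06791692972183228), 24.995548248291016)
top [356.7 244.4] [348 233  19  24 343] ray@.039 [ 0.5453 -0.0417  0.039 ] z [0.0308 0.042  0.0464]
   rect ((0.5454255938529968, -0.041453175246715546), (0.0396370105445385, 0.029915345832705498), 12.725589752197266)
top [246.  280.5] [230 247  40  51 119] ray@.039 [0.4782 0.1476 0.039 ] z [0.0132 0.0268 0.0302]
   rect ((0.4981202483177185, 0.14186206459999084), (0.08909561485052109, 0.0549282468855381), 13.42055892944336)
top [247.8 267.3] [238 247  20  42 587] ray@.039 [0.5009 0.1455 0.039 ] z [0.0344 0.0425 0.0491]
   rect ((0.5010257363319397, 0.14572779834270477), (0.06883902102708817, 0.029973968863487244), 13.928000450134277)
top [284.4 259.7] [276 251  18 
[... 946 characters left out ...]
348 236  34  42 187] ray@.039 [0.5401 0.0827 0.039 ] z [0.0117 0.0235 0.0297]
scene [429.3 247. ] [421 240  18  15 222] ray@.039 [0.4884 0.2059 0.039 ] z [0.0271 0.038  0.0411]
scene [300.7 265.4] [283 241  34  43 191] ray@.039 [ 0.5685 -0.0395  0.039 ] z [0.012  0.025  0.0292]
scene [361.  281.8] [278 244 178  48 552] ray@.039 [0.59   0.0805 0.039 ] z [-0.0015  0.0059  0.0117]
scene [365.5 251.7] [358 245  16  15 194] ray@.039 [0.5177 0.0818 0.039 ] z [0.0276 0.038  0.0409]
scene [301.  255.4] [293 246  17  20 286] ray@.039 [ 0.5447 -0.043   0.039 ] z [0.0274 0.0406 0.0458]
scene console ((0.5248795747756958, 0.08403155207633972), (0.1489422470331192, 0.3469770550727844), 17.08875846862793)
```

View pics/top_c.png

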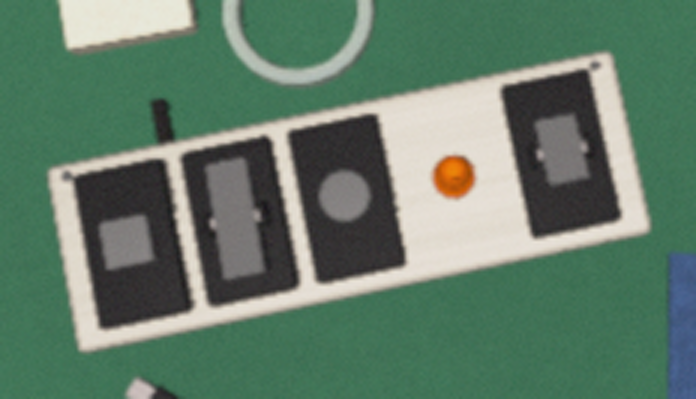

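```bash
cat > g.py <<'E'
from h import *
PIN=np.array([.501,.1452]); a=np.radians(13.25); ex=np.array([np.cos(a),np.sin(a)])
RA=PIN-.026*ex; RK=np.array([.5163,.0826])
def to(x,y,z):
    s=get_state(); return (R.from_quat(s['tcp_rot']).inv().apply(np.array([x,y,z])-s['eef_pos'])*1000).round(1)
E
python3 - <<'E'
from g import *
print('RA',RA)
for n in("top","scene"):
    c=np.load(n+'.npy',allow_pickle=True).item(); P=cloud(c).reshape(-1,3); P=P[~np.isnan(P[:,0])]
    for d in(-.026,-.015,.015,.026):
        q=P[np.hypot(*(P[:,:2]-PIN-d*ex).T)<.006]; print(n,d,np.median(q[:,2]).round(4))
    W=[np.array(p) for p in((.164,-.655),(.45,-.25),tuple(RA))]
    for A,B in zip(W,W[1:]):
        for t in np.linspace(0,1,5):
            q=P[(np.hypot(*(P[:,:2]-A-t*(B-A)).T)<.09)&(P[:,2]<.6)]; print((A+t*(B-A)).round(2),len(q),q[:,2].max().round(3) if len(q) else '')
print(to(.45,-.25,.25),to(*RA,.25))
E
```

```text
RA [0.47569214 0.13924079]
top -0.026 0.0484
top -0.015 0.046
top 0.015 0.0398
top 0.026 0.0379
[ 0.16 -0.66] 0 
[ 0.24 -0.55] 1366 0.099
[ 0.31 -0.45] 9787 0.1
[ 0.38 -0.35] 8279 0.03
[ 0.45 -0.25] 8101 0.008
[ 0.45 -0.25] 8101 0.008
[ 0.46 -0.15] 8075 0.019
[ 0.46 -0.06] 8138 0.049
[0.47 0.04] 8252 0.062
[0.48 0.14] 8217 0.052
scene -0.026 0.0472
scene -0.015 0.0445
scene 0.015 0.0392
scene 0.026 0.0366
[ 0.16 -0.66] 2484 0.331
[ 0.24 -0.55] 2905 0.324
[ 0.31 -0.45] 4738 0.1
[ 0.38 -0.35] 3686 0.029
[ 0.45 -0.25] 4159 0.007
[ 0.45 -0.25] 4159 0.007
[ 0.46 -0.15] 4232 0.025
[ 0.46 -0.06] 3934 0.048
[0.47 0.04] 4124 0.059
[0.48 0.14] 4602 0.051
[ 375.9 -322.8   -0.5] [ 4.951e+02 -6.942e+02  4.000e-01]
```

Heights confirm the near end is raised (47–48 mm) and the path is clear at 0.25 m.

```bash
python3 -m crank '[[[38,-32,0],0,255],[[75,-64,0],0,255],[[113,-97,0],0,255],[[150,-129,0],0,255],[[188,-161,0],0,255],[[226,-194,0],0,255],[[263,-226,0],0,255],[[301,-258,0],0,255],[[338,-290,0],0,255],[[376,-323,0],0,255]]' 30; python3 -c "
from g import *
print(to(*RA,.25))"
```

```text
time: 1.1
eef_pos: [0.4505, -0.2487, 0.2497]
tcp_rot: [0.993, 0.122, -0.0, -0.0]
contact_force: [0.9, -0.6, -0.6]
opening: 0.001
finger_force: 0.0
[ 1.183e+02 -3.703e+02 -2.000e-01]
```

```bash
python3 -m crank '[[[12,-41,0],0,255],[[26,-82,0],0,255],[[39,-123,0],0,255],[[53,-165,0],0,255],[[66,-206,0],0,255],[[79,-247,0],0,255],[[92,-288,0],0,255],[[105,-329,0],0,255],[[118,-370,0],0,255],[[118,-370,0],0,255]]'; python3 - <<'E'
from g import *
print(to(*RA,.19),to(*RA,.085))
c=cam('wrist'); cv2.imwrite('pics/w1.png',c['frame'])
c=cam('top'); cv2.imwrite('pics/t2.png',c['frame'])
E
```

```text
time: 2.1
eef_pos: [0.474, 0.141, 0.2496]
tcp_rot: [0.992, 0.125, -0.0, -0.001]
contact_force: [-0.9, -0.9, -0.0]
opening: 0.002
finger_force: 0.0
[ 1.3  2.2 59.6] [  1.3   2.4 164.6]
```

View pics/w1.png

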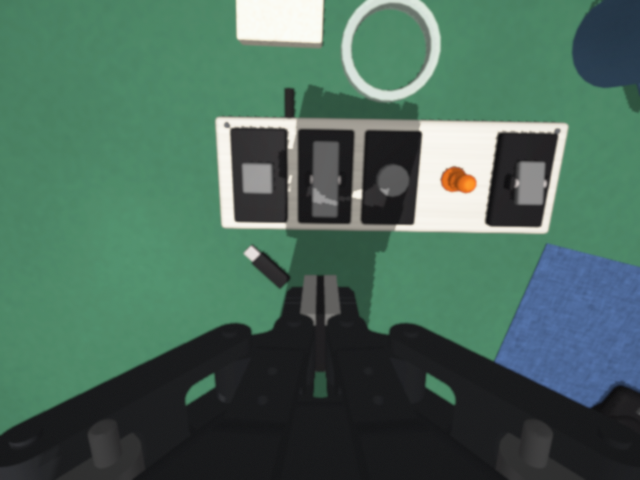

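The wrist view shows closed tips at (320,280), in line with the long rocker (325,180). The stick at (265,265) is clear. I descend next.

```bash
python3 -m crank '[[[1,2,40],0,255],[[1,2,80],0,255],[[1,2,120],0,255],[[1,2,150],0,255],[[1,2,165],0,255],[[1,2,172],0,255],[[1,2,174],0,255],[[1,2,174],0,255],[[1,2,174],0,255]]'; python3 - <<'E'
from g import *
print(to(*RA,.066),get_state()['contact_force'])
c=cam('scene'); cv2.imwrite('pics/s2.png',cv2.resize(c['frame'][170:310,260:470],None,fx=3,fy=3))
E
```

```text
time: 3.1
eef_pos: [0.4773, 0.135, 0.0773]
tcp_rot: [0.993, 0.122, 0.001, 0.0]
contact_force: [-0.3, 0.2, 1.1]
opening: 0.003
finger_force: 0.0
[-0.5 -4.5 11.3] [-0.2989239   0.15183323  1.05005363]
```

View pics/s2.png

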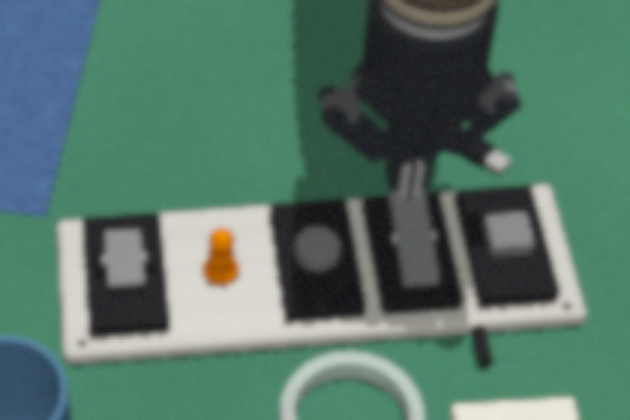

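The tips are over the raised end, about 4 mm to the right; I correct that and approach contact.

```bash
python3 -m crank '[[[0,-4,0],0,255],[[0,-4,4],0,255],[[0,-4,8],0,255],[[0,-4,10],0,255],[[0,-4,12],0,255],[[0,-4,14],0,255],[[0,-4,15],0,255]]'; python3 - <<'E'
from g import *
print(to(*RA,.057))
E
```

```text
time: 3.85
eef_pos: [0.4749, 0.1391, 0.0607]
tcp_rot: [0.993, 0.122, -0.0, -0.0]
contact_force: [-2.2, 0.0, 3.8]
opening: -0.001
finger_force: 1.5
[0.8 0.1 3.7]
```

```bash
python3 -m crank '[[[0,0,1],0,255],[[0,0,2],0,255],[[0,0,3],0,255],[[0,0,3.5],0,255],[[0,0,3.5],0,255]]'; python3 - <<'E'
from g import *
c=cam('wrist'); cv2.imwrite('pics/w2.png',c['frame'])
print(get_state()['contact_force'],get_state()['eef_pos'])
E
```

```text
time: 4.35
eef_pos: [0.475, 0.1391, 0.0573]
tcp_rot: [0.993, 0.122, -0.0, 0.0]
contact_force: [-2.1, -0.6, 2.3]
opening: -0.001
finger_force: 1.5
[-2.64594023  0.17517708  1.47111624] [0.47520285 0.13910056 0.05736683]
```

```bash
python3 -m crank '[[[0,0,0.5],0,255],[[0,0,1],0,255],[[0,0,1],0,255]]'; python3 -m crank '[[[0,0,0.5],0,255],[[0,0,0.5],0,255]]'
```

```text
time: 4.7
eef_pos: [0.4753, 0.1391, 0.0566]
tcp_rot: [0.993, 0.122, 0.0, 0.0]
contact_force: [-2.7, -1.2, 2.4]
opening: 0.004
finger_force: 2.0
time: 4.9
eef_pos: [0.4753, 0.1391, 0.0565]
tcp_rot: [0.993, 0.122, -0.0, 0.0]
contact_force: [-4.1, -1.3, 5.6]
opening: -0.003
finger_force: 3.5
```

```bash
python3 -m crank '[[[0,0,0.5],0,255],[[0,0,0.5],0,255]]';python3 -m crank '[[[0,0,0.5],0,255],[[0,0,0.5],0,255]]'
```

```text
time: 5.1
eef_pos: [0.4754, 0.1391, 0.0564]
tcp_rot: [0.993, 0.122, -0.0, 0.0]
contact_force: [-5.6, -0.8, 8.9]
opening: 0.003
finger_force: 4.9
time: 5.3
eef_pos: [0.4754, 0.1391, 0.0563]
tcp_rot: [0.993, 0.122, -0.0, 0.0]
contact_force: [-6.6, -1.5, 11.9]
opening: 0.001
finger_force: 6.4
```

Force climbs with no movement, so the rocker is at its stop. I lift and verify.

```bash
python3 -m crank '[[[0,0,-10],0,255],[[0,0,-40],0,255],[[0,0,-80],0,255],[[0,0,-120],0,255],[[0,0,-120],0,255],[[0,0,-120],0,255]]'; python3 - <<'E'
from g import *
for n in('scene','wrist'):
    c=cam(n); P=cloud(c).reshape(-1,3)
    for d in(-.026,-.015,.015,.026):
        q=P[np.hypot(*(P[:,:2]-PIN-d*ex).T)<.006]; print(n,d,len(q),np.median(q[:,2]).round(4) if len(q) else '')
    if n=='scene':cv2.imwrite('pics/s3.png',cv2.resize(c['frame'][170:310,260:470],None,fx=3,fy=3))
    if n=='wrist':
        g=cv2.cvtColor(c['frame'],cv2.COLOR_BGR2HSV); m=((g[...,1]<60)&(g[...,2]>60)&(g[...,2]<170)).astype(np.uint8)
        z=cloud(c)[...,2]; m[~((z>.03)&(z<.055))]=0
        k,l,st,ce=cv2.connectedComponentsWithStats(m,connectivity=4)
        for i in range(1,k):
            if st[i,4]>200: print(ce[i],st[i],ray(c,*ce[i],.039))
print('key',to(*RK,.062),get_state()['eef_pos'])
E
```

```text
time: 5.9
eef_pos: [0.4765, 0.1393, 0.1765]
tcp_rot: [0.993, 0.122, 0.002, 0.0]
contact_force: [0.2, 0.1, -0.5]
opening: 0.001
finger_force: 0.0
scene -0.026 67 0.2109
scene -0.015 275 0.2172
scene 0.015 190 0.3199
scene 0.026 39 0.0439
wrist -0.026 927 0.1943
wrist -0.015 8157 0.237
wrist 0.015 225 0.0454
wrist 0.026 241 0.0477
[322.07891202 189.61517797] [ 302  146   41   90 2978] [0.50426178 0.14523669 0.039     ]
[583.71577899 195.22598308] [ 563  168   47   55 2009] [ 0.54681117 -0.0424664   0.039     ]
[235.9206456 190.6805649] [ 216  172   41   39 1487] [0.48821589 0.20633016 0.039     ]
[408.04750403 192.93236715] [ 389  174   40   40 1242] [0.5171671  0.08339564 0.039     ]
key [ 27.   64.9 111.7] [0.47458875 0.13905304 0.17372171]
```

View pics/s3.png

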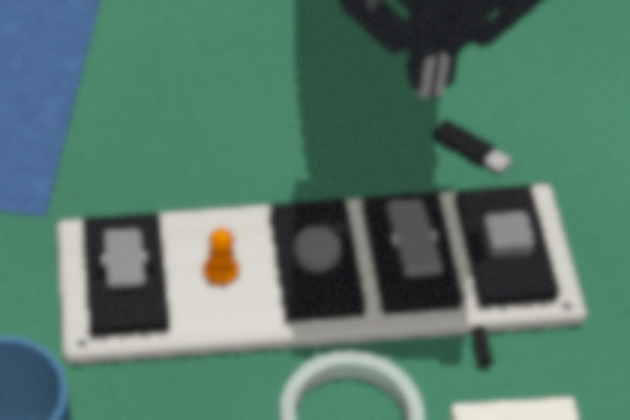

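The rocker's far end is now at 47.7 mm, so it is fully over. Everything else is unmoved. Next, the round key.

```bash
python3 -m crank '[[[13,32,0],0,255],[[27,64,0],0,255],[[27,64,0],0,255],[[27,64,30],0,255],[[27,64,60],0,255],[[27,64,85],0,255],[[27,64,100],0,255],[[27,64,107],0,255],[[27,64,107],0,255],[[27,64,107],0,255]]'; python3 -m crank '[[[0,0,0],0,255],[[0,0,0],0,255]]'; python3 -c "
from g import *
print('key',to(*RK,.058))"
```

```text
time: 7.0
eef_pos: [0.5177, 0.0837, 0.0689]
tcp_rot: [0.993, 0.122, 0.001, 0.0]
contact_force: [-0.1, 0.1, 0.1]
opening: -0.0
finger_force: 0.0
time: 7.2
eef_pos: [0.5178, 0.0836, 0.0693]
tcp_rot: [0.993, 0.122, 0.001, 0.0]
contact_force: [0.1, -0.1, -0.5]
opening: 0.0
finger_force: 0.0
key [-1.7  0.6 11.3]
```

Centred within 2 mm; I press down.

```bash
python3 -m crank '[[[-1,1,3],0,255],[[-1,1,6],0,255],[[-1,1,9],0,255],[[-1,1,11],0,255],[[-1,1,12],0,255],[[-1,1,13],0,255],[[-1,1,14],0,255],[[-1,1,14.5],0,255],[[-1,1,14.5],0,255]]'; python3 -m crank '[[[0,0,0.5],0,255],[[0,0,1],0,255],[[0,0,1],0,255]]'
```

```text
time: 8.1
eef_pos: [0.516, 0.0823, 0.0535]
tcp_rot: [0.993, 0.122, -0.0, 0.0]
contact_force: [-2.6, -0.3, 3.1]
opening: -0.0
finger_force: 1.7
time: 8.4
eef_pos: [0.5161, 0.0823, 0.0528]
tcp_rot: [0.993, 0.122, -0.0, 0.0]
contact_force: [-3.1, -0.9, 5.6]
opening: -0.0
finger_force: 2.5
```

```bash
python3 -m crank '[[[0,0,0.5],0,255],[[0,0,1],0,255],[[0,0,1],0,255]]'; python3 -m crank '[[[0,0,0.5],0,255],[[0,0,0.5],0,255],[[0,0,0.5],0,255]]'
```

```text
time: 8.7
eef_pos: [0.5162, 0.0824, 0.0526]
tcp_rot: [0.992, 0.122, -0.001, 0.0]
contact_force: [-6.0, -0.2, 11.1]
opening: 0.001
finger_force: 5.2
time: 9.0
eef_pos: [0.5162, 0.0823, 0.0526]
tcp_rot: [0.992, 0.122, -0.001, 0.0]
contact_force: [-8.0, -0.9, 13.5]
opening: 0.005
finger_force: 6.5
```

The key has bottomed out (13.5 N, no more travel). I withdraw.

```bash
python3 -m crank '[[[0,0,-10],0,255],[[0,0,-40],0,255],[[0,0,-80],0,255],[[0,0,-120],0,255],[[0,0,-160],0,255],[[0,0,-160],0,255],[[0,0,-160],0,255],[[0,0,-160],0,255],[[0,0,-160],0,255]]'; python3 - <<'E'
from g import *
for n in('scene','wrist'):
    c=cam(n); P=cloud(c).reshape(-1,3)
    for nm,p in(('rockfar',PIN+.026*ex),('rocknear',RA),('key',RK),('sq',np.array([.4865,.2068])),('short-',np.array([.545,-.042])-.011*ex)):
        q=P[np.hypot(*(P[:,:2]-p).T)<.006]; q=q[q[:,2]<.08]; print(n,nm,len(q),np.median(q[:,2]).round(4) if len(q) else '')
    cv2.imwrite(f'pics/{n}_end.png',c['frame'])
E
```

```text
time: 9.9
eef_pos: [0.5151, 0.0824, 0.2088]
tcp_rot: [0.993, 0.122, -0.002, -0.0]
contact_force: [-0.0, 0.5, -0.6]
opening: 0.001
finger_force: 0.0
scene rockfar 37 0.0463
scene rocknear 20 0.036
scene key 24 0.0387
scene sq 21 0.0392
scene short- 28 0.044
wrist rockfar 170 0.0478
wrist rocknear 130 0.0359
wrist key 156 0.0389
wrist sq 155 0.0389
wrist short- 162 0.0445
```

View pics/wrist_end.png

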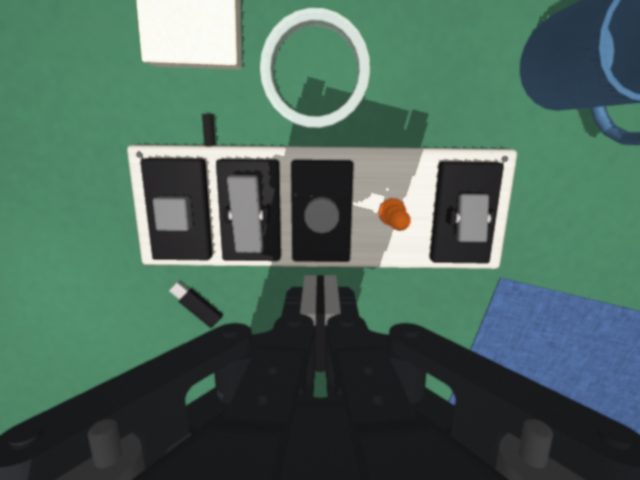

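The rocker is over (near end 36 mm), the round key at (321,215) is back up at 39 mm, the figure at (395,213) is standing, and nothing else has been disturbed.

```bash
python3 -c "
from plant import ctrl
print(ctrl.sign_off())"
```

```text
the job is handed in; nothing more can be done
None
```

I tipped the long rocker fully over, then pressed the round key to its stop and let it spring back up. The hand finished about 0.21 m above the desk, the final images showed nothing else disturbed, and the job is handed in (no verdict was returned).

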